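# Uncover the pressure gauge

## Task

Lift the red dust cover off its pressure gauge so that the dial can be read, and set the cover down gently in the blue tray, lying flat with its open side down and its grip fin up; do not drop it. Leave the yellow-covered gauge covered and where it is, and do not push either gauge out of place.

Things in the scene. Friction and masses are not known exactly. Their poses are not given: they have to be found in the camera images.
- red_cover: Loose red plastic dust cap, 60 g: round, 112 mm outside, 21 mm tall, 16 mm deep inside, skirt 3 mm thick. Upright grip fin mid-top: 46 mm along the cap's x, 14 mm thick along y, 21 to 55 mm above the origin. Origin: centre of the open lower rim; z up through the fin. Starts sitting loosely over gauge_a's case (3 mm radial play, 16 mm overlap), turned at any angle.
- gauge_a: Pressure gauge to be uncovered, facing up: black round case, 100 mm diameter, white face 115 mm above the table, on a brass stem and an aluminium base block 120 x 100 x 40 mm (x, y, z); 2.2 kg, slides if pushed. Origin: centre of the block's underside; z up.
- yellow_cover: Identical cover in yellow, seated on gauge_b; to be left alone. Origin and axes as for red_cover.
- gauge_b: Second, identical gauge, under the yellow cover; to be left alone. Origin and axes as for gauge_a.
- tray_in (a point): Centre of the inner floor (5 mm above the table) of the blue open tray, 160 x 160 mm outside, 150 x 150 mm inside, rim 22 mm above the table; 0.7 kg, slides if pushed; z up. A cover lying flat in it, open side down, has its origin at this height. The gauges and tray stand in any order side by side, about 0.3 m apart.

How it is judged:
By the outcome, as a careful person would: the job done as asked, in the order asked, and still so for the second after the job is handed in, with the robot touching nothing.
It also fails if it takes over 43 s, if anything falls off the work surface, if the arm or the gripper's body presses on something with over 40 N, if the wrist force passes 120 N, or if a joint passes its speed limit or range.

## Robot

A 6-joint arm with a two-finger parallel gripper is mounted at the origin on the work surface. World frame = base frame: x ahead of the robot, y to its left, z up, the work surface at z = 0. Lengths are in m, angles in rad, forces in N, time in s.
With the tool pointing down it reaches from about 0.3 to 0.875 m from the base axis. Payload 6.4 kg.
Tool frame: the origin (TCP) lies midway between the tips of the shut fingers; the grasp point (between the pads) lies 19 mm behind it (grasp_offset is the distance from the TCP to the grasp point, in m); z points along the fingers, y is the line along which they close (so a half turn about z gives the same grasp; the last joint's range is limited). The gripper opens to 85 mm and grips with 20 to 120 N. Pads are 22 mm wide; open, the fingers measure 114 mm over their backs; the gripper's body (76 mm by 85 mm) begins 54 mm behind the grasp point. The pads swing forward as they close: fully open they stand 13 mm farther back than shut.
Start: joints at [-1.36, 0.181, 1.607, -0, 1.354, -0.206], TCP at [0.233, -0.526, 0.231] pointing down, gripper open.
Joint ranges: [-2.99, 2.99], [-0.89, 2.07], [0.3, 2.58], [-1.14, 4.28], [0, 2.63], [-3.12, 3.12]. Speed limits (rad/s): [2.57, 2.57, 3.01, 3.14, 3.14, 3.14].

## Interface

Orientations are given as a unit quaternion [w, x, y, z].
In Python, from bench import * gives the robot as it stands. The module is installed in compiled form; this text tells all that it offers.
- The arm moves only by the tool servo_tool, never from a script. Its argument "commands" is text: rows parted by semicolons, each of 7 numbers parted by spaces: the turn, a rotation vector about the tool's x, y, z in rad, then the shift along the tool's x, y, z in mm, then the opening, from 0 (shut) to 1 (fully open). In form: wx wy wz dx dy dz claw; .... A call has 1 to 5 rows; each row shifts and turns the commanded pose from where the row before left it, along the tool's axes as they then stand; what a row does not reach is not made up. A row lasts 1/8 s, in which the tool goes at most 62.5 mm and 10.7 degrees, less where a joint would pass 70% of its speed; a pose out of reach is approached as far as the arm can. A call with a gripper value outside its range is refused whole. The fingers move at their own pace and stop on an object; the grip force is fixed at half the most. Time passes only in rows, so rows that do not move let the fingers close. It gives the time, the measured TCP pose, the force, the opening and the grip force at its end, in the units of the state.
- get_obs(): the state, without advancing time (a new reading comes with each control period).
- camera(name): name is "side" or "top" or "wrist"; returns the picture (384x512x3 uint8, blue, green, red); there is no depth.
- calibration(name): a dict with "fx", "fy", "cx", "cy" (pixels), "R" (3x3) and "t" (3): a world point X has camera coordinates R X + t. Camera axes: x right, y down, z forward; pixel columns grow to the right and rows downward; lengths in m; the calibration is good to about 2 mm. A picture is of the moment at which its call begins: read the wrist's pose just before it. calibration takes no time and is no camera call; for the wrist camera it gives the pose at the moment of the call.
- hand_in(): hands the job in; it is judged then, once.
The state is a dict: "time_s": time; "q": joint angles; "dq": joint speeds; "joint_efforts": joint torques, N m; "eef_pos": TCP position; "eef_rot": TCP orientation; "wrist_force": force on the tool from outside, world axes, zero at the start; "torque": the same for the moment, N m; "opening": opening from 0.0 (shut) to 1.0 (fully open); "grasp_force": force on a finger pad.
Only numpy, scipy, OpenCV 4.12 (cv2) and the standard library are available. Lean on these libraries where they do the work, as an engineer would, in place of code of your own. Each camera call takes 0.05 s, during which the arm holds its last target. There are 200 camera calls.

## Working session

There is one attempt and no reset: what is moved stays moved. The work goes in short steps, Python scripts to look and compute and a tool call to move; the robot and the scene stay as the last step left them, time stands still between calls to the robot, and variables do not carry over. Pictures are saved under pics/ and viewed, at most 10 in all, crops included, and the job is handed in when it is done.

Besides the shell and the picture viewer there is one more tool, called by a JSON object that holds its "op" and its "data". servo_tool: Moves the arm, as the interface text tells. Its arguments: {"type":"object","properties":{"commands":{"type":"string"}},"required":["commands"]}

```bash
mkdir -p pics; cat > h.py <<'E'
from bench import *
import numpy as np, cv2
def ray(c,u,v):
    R=np.array(c["R"]);t=np.array(c["t"])
    return -R.T@t, R.T@np.array([(u-c["cx"])/c["fx"],(v-c["cy"])/c["fy"],1])
def onz(c,u,v,z):
    o,d=ray(c,u,v); return o+d*(z-o[2])/d[2]
E
python3 - <<'E'
from h import *
o=get_obs();print(o)
a=camera("top");b=camera("side")
cv2.imwrite("pics/top.png",a);cv2.imwrite("pics/side.png",b)
for n in("top","side","wrist"):
    c=calibration(n);print(n,c["fx"],ray(c,c["cx"],c["cy"]))
E
```

```text
{'time_s': 0.0, 'q': array([-1.36030047e+00,  1.81536512e-01,  1.60800890e+00,  8.73969552e-06,
        1.35383136e+00, -2.06311775e-01]), 'dq': array([-0.00208788, -0.00111454, -0.00021799,  0.00030638, -0.00175097,
        0.00142516]), 'joint_efforts': array([ 1.87368256e-03, -4.44868898e+01, -3.51334691e+01, -1.24872799e-04,
        9.27094894e-03, -8.90806831e-06]), 'eef_pos': array([ 0.2326774 , -0.52520507,  0.23038629]), 'eef_rot': array([-8.92064771e-04,  9.78362215e-01,  2.06897512e-01,  2.40032702e-06]), 'wrist_force': array([ 0.58992138, -0.01217678, -0.19573567]), 'torque': array([-0.02853391,  0.00282112, -0.03217453]), 'grasp_force': 0.0, 'opening': 0.9992011043455482}
top 458.34167992213077 (array([ 0.36658579, -0.00494361,  1.12339028]), array([ 0.14487713,  0.01975846, -0.98925235]))
side 364.3673939453262 (array([0.42627324, 0.59629332, 0.70202555]), array([ 0.13312091, -0.69904613, -0.70257621]))
wrist 264.26797524619076 (array([ 0.30313715, -0.49460455,  0.37289653]), array([-0.2770679 , -0.12108833, -0.95318991]))
```

View pics/top.png

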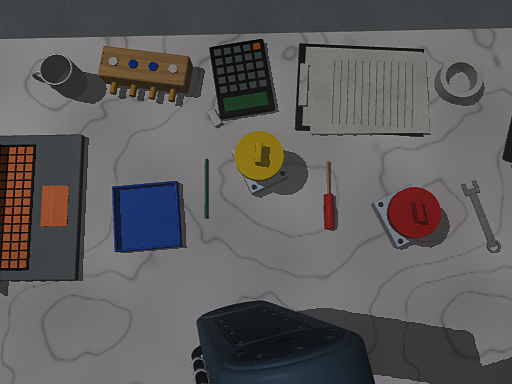

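View pics/side.png

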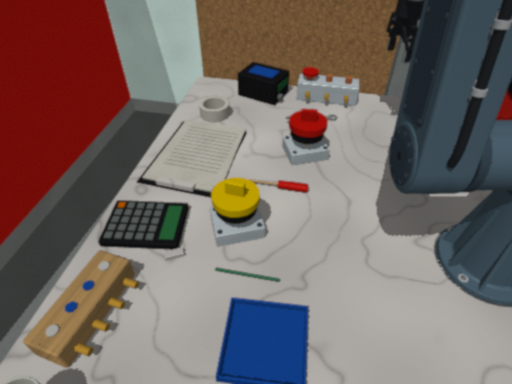

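The top view shows the red cover at about (414,212), with its fin near (419,213). The yellow cover is at (260,156) and the tray at (148,216).

```bash
python3 - <<'E'
from h import *
a=cv2.imread("pics/top.png");c=calibration("top")
h=cv2.cvtColor(a,cv2.COLOR_BGR2HSV)
def blob(m):
    cs,_=cv2.findContours(m.astype(np.uint8),0,1);return max(cs,key=cv2.contourArea)
red=((h[...,0]<8)|(h[...,0]>172))&(h[...,1]>150)&(h[...,2]>80)
red[:, :360]=0
k=blob(red);e=cv2.fitEllipse(k);print(e,"red",onz(c,*e[0],.112))
yel=(h[...,0]>20)&(h[...,0]<35)&(h[...,1]>150);e2=cv2.fitEllipse(blob(yel));print(e2,"yel",onz(c,*e2[0],.112))
blu=(h[...,0]>100)&(h[...,0]<130)&(h[...,1]>150);blu[:,200:]=0
r=cv2.minAreaRect(blob(blu));B=cv2.boxPoints(r);print("tray",r,onz(c,*r[0],.022));P=np.array([onz(c,*p,.022) for p in B]);print(P)
cr=a[180:245,380:450];cv2.imwrite("pics/crop.png",cv2.resize(cr,None,fx=8,fy=8,interpolation=cv2.INTER_CUBIC))
E
```

```text
((414.606201171875, 212.07675170898438), (48.86328125, 51.69601821899414), 124.49102783203125) red [ 0.46155653 -0.32713608  0.112     ]
((258.65704345703125, 155.5904541015625), (48.58934020996094, 48.93246841430664), 136.4246063232422) yel [0.59421284 0.01434374 0.112     ]
tray ((146.0, 216.0), (65.33439636230469, 68.14700317382812), 84.95755004882812) [0.46947195 0.29075675 0.022     ]
[[0.54330708 0.38317536 0.022     ]
 [0.55560905 0.21641288 0.022     ]
 [0.39726563 0.2003769  0.022     ]
 [0.38500998 0.36365481 0.022     ]]
```

View pics/crop.png

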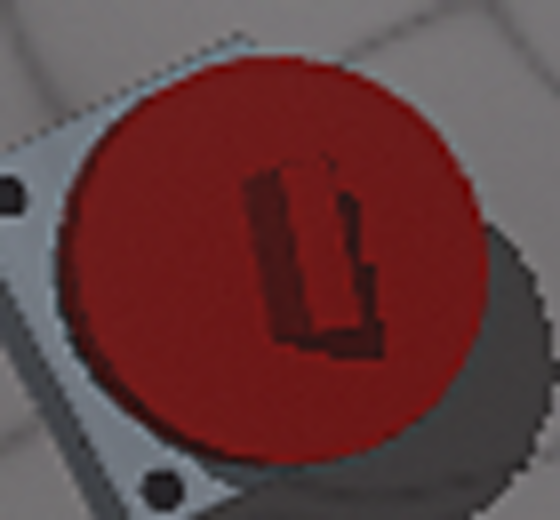

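```bash
cat >> h.py <<'E'
from scipy.spatial.transform import Rotation as Ro
def delta(target,yaw):
    o=get_obs();w,x,y,z=o["eef_rot"];R=Ro.from_quat([x,y,z,w])
    T=Ro.from_matrix(np.array([[np.cos(yaw),np.sin(yaw),0],[np.sin(yaw),-np.cos(yaw),0],[0,0,-1.]]))
    print("pos",o["eef_pos"].round(4),"rotvec",(R.inv()*T).as_rotvec().round(3),"mm",(R.inv().apply(np.array(target)-o["eef_pos"])*1e3).round(1),"mm in target axes",(T.inv().apply(np.array(target)-o["eef_pos"])*1e3).round(1))
E
python3 - <<'E'
from h import *
c=calibration("top")
C=[onz(c,380+(u+.5)/8-.5,180+(v+.5)/8-.5,.154) for u,v in((283,168),(335,165),(360,330),(308,335))]
C=np.array(C);m=C.mean(0);d=C[0]+C[1]-C[2]-C[3];yaw=np.arctan2(d[1],d[0]);print(C,m,yaw)
delta([m[0],m[1],.230],yaw)
E
```

```text
[[ 0.48203168 -0.31593472  0.154     ]
 [ 0.48263245 -0.32963055  0.154     ]
 [ 0.43891568 -0.33340614  0.154     ]
 [ 0.43778532 -0.31976913  0.154     ]] [ 0.46034128 -0.32468514  0.154     ] 0.08629860952523843
pos [ 0.2327 -0.5253  0.2305] rotvec [-0.002 -0.     0.331] mm [289.4 -91.2   0.7] mm in target axes [ 244.1 -180.2    0.5]
```

{"op": "servo_tool", "data": {"commands": "0 0 0.165 0 0 0 1; 0 0 0.165 0 0 0 1; 0 0 0 40 -30 0 1; 0 0 0 40 -30 0 1; 0 0 0 40 -30 0 1"}}

```text
time_s: 0.72
eef_pos: [0.3453, -0.4245, 0.2309]
eef_rot: [-0.0, 0.999, 0.043, -0.0]
wrist_force: [-0.0, -0.7, 0.5]
opening: 0.999
grasp_force: 0.0
```

{"op": "servo_tool", "data": {"commands": "0 0 0 40 -30 0 1; 0 0 0 40 -30 0 1; 0 0 0 40 -30 0 1; 0 0 0 0 0 0 1; 0 0 0 0 0 0 1"}}

```text
time_s: 1.35
eef_pos: [0.456, -0.3256, 0.2309]
eef_rot: [-0.0, 0.999, 0.044, -0.0]
wrist_force: [-0.5, -0.1, -0.2]
opening: 0.997
grasp_force: 0.0
```

```bash
python3 - <<'E'
from h import *
delta([.4603,-.3247,.230],.0863)
c=calibration("wrist");a=camera("wrist");np.savez("w.npz",**{k:np.array(v) for k,v in c.items()})
cv2.imwrite("pics/w1.png",a)
E
```

```text
pos [ 0.456  -0.3256  0.2309] rotvec [-0.     0.001  0.001] mm [ 4.4 -0.5  0.9] mm in target axes [ 4.4 -0.5  0.9]
```

View pics/w1.png

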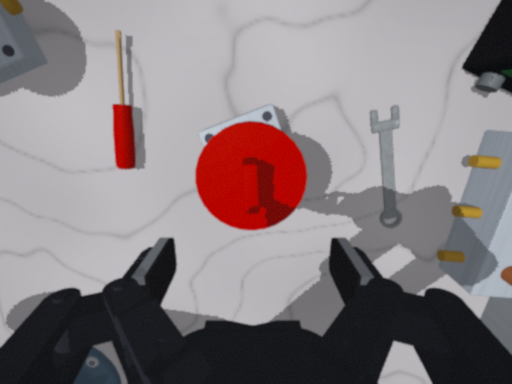

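The wrist view shows the red disc around (251,176), its fin running vertically near (253,185), and the fingers straddling it.

```bash
python3 - <<'E'
from h import *
a=cv2.imread("pics/w1.png");c=dict(np.load("w.npz"))
h=cv2.cvtColor(a,cv2.COLOR_BGR2HSV)
red=(((h[...,0]<8)|(h[...,0]>172))&(h[...,1]>150)).astype(np.uint8);red[:,:180]=0;red[:,320:]=0
cs,_=cv2.findContours(red,0,1);e=cv2.fitEllipse(max(cs,key=cv2.contourArea))
print(e,onz(c,*e[0],.118))
cr=a[140:225,205:300];cr=cv2.convertScaleAbs(cr,alpha=1.0);cv2.imwrite("pics/w1c.png",cv2.resize(cr,None,fx=6,fy=6,interpolation=cv2.INTER_CUBIC))
E
```

```text
((250.77650451660156, 175.43820190429688), (106.17993927001953, 109.72692108154297), 89.90689849853516) [ 0.4661516  -0.32357932  0.118     ]
```

View pics/w1c.png

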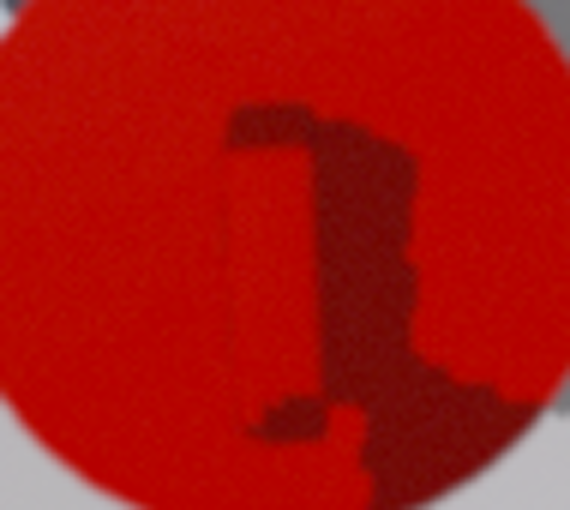

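```bash
python3 - <<'E'
from h import *
c=dict(np.load("w.npz"))
C=np.array([onz(c,205+(u+.5)/6-.5,140+(v+.5)/6-.5,.154) for u,v in((230,148),(312,148),(326,437),(243,437))])
m=C.mean(0);d=C[0]+C[1]-C[2]-C[3];yaw=np.arctan2(d[1],d[0]);print(C,m,yaw)
delta([.463,-.3245,.126],.086)
E
```

```text
[[ 0.48470601 -0.31551748  0.154     ]
 [ 0.48571102 -0.32702338  0.154     ]
 [ 0.44213221 -0.33314614  0.154     ]
 [ 0.44105431 -0.32080462  0.154     ]] [ 0.46340089 -0.32412291  0.154     ] 0.13006331614448818
pos [ 0.4557 -0.326   0.2309] rotvec [-0.     0.001  0.   ] mm [  7.5  -0.9 104.9] mm in target axes [  7.4  -0.9 104.9]
```

{"op": "servo_tool", "data": {"commands": "0 0 -0.022 7.5 -1 0 1; 0 0 0 0 0 40 1; 0 0 0 0 0 35 1; 0 0 0 0 0 20 1; 0 0 0 0 0 10 1"}}

```text
time_s: 2.02
eef_pos: [0.4629, -0.3242, 0.1249]
eef_rot: [-0.001, 0.999, 0.054, -0.001]
wrist_force: [0.4, -1.1, 1.6]
opening: 0.995
grasp_force: 0.0
```

{"op": "servo_tool", "data": {"commands": "0 0 0 0 0 0 0.4; 0 0 0 0 0 0 0.3; 0 0 0 0 0 0 0.22; 0 0 0 0 0 0 0.2; 0 0 0 0 0 0 0.15"}}

```text
time_s: 2.65
eef_pos: [0.464, -0.3243, 0.127]
eef_rot: [0.0, 0.999, 0.054, 0.0]
wrist_force: [0.1, 0.1, 3.7]
opening: 0.155
grasp_force: 31.4
```

{"op": "servo_tool", "data": {"commands": "0 0 0 0 0 0 0.05; 0 0 0 0 0 0 0; 0 0 0 0 0 0 0; 0 0 0 0 0 -3 0; 0 0 0 0 0 -6 0"}}

```text
time_s: 3.28
eef_pos: [0.4633, -0.3236, 0.1349]
eef_rot: [-0.001, 0.999, 0.054, -0.0]
wrist_force: [-0.1, 0.4, -1.1]
opening: 0.153
grasp_force: 58.7
```

{"op": "servo_tool", "data": {"commands": "0 0 0 0 0 -8 0; 0 0 0 0 0 -10 0; 0 0 0 0 0 -20 0; 0 0 0 0 0 -30 0; 0 0 0 0 0 -40 0"}}

```text
time_s: 3.9
eef_pos: [0.4632, -0.3235, 0.244]
eef_rot: [-0.001, 0.999, 0.054, -0.001]
wrist_force: [0.3, 0.1, -0.8]
opening: 0.152
grasp_force: 58.7
```

```bash
python3 - <<'E'
from h import *
o=get_obs();print(o["eef_pos"],o["wrist_force"],o["opening"],o["grasp_force"])
a=camera("side");b=camera("top");cv2.imwrite("pics/l.png",np.hstack([cv2.resize(a[40:260,180:420],(400,366)),cv2.resize(b[130:350,260:500],(400,366))]))
delta([.469,.291,.24],.105)
E
```

```text
[ 0.46319613 -0.32353026  0.24396999] [ 0.26325062  0.11799822 -0.83193169] 0.15175588507021595 58.710644245147705
pos [ 0.4657 -0.3261  0.2493] rotvec [ 0.008 -0.006  0.004] mm [  70.3 -613.1    5. ] mm in target axes [  67.9 -613.3    9.3]
```

View pics/l.png

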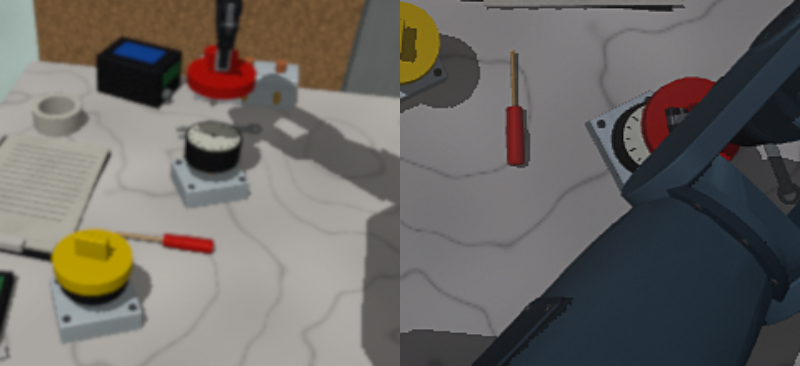

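The cover is lifted and held level. The white dial is visible and gauge_a hasn't moved. Next I carry it to the tray.

{"op": "servo_tool", "data": {"commands": "0 0 0 2 -20 0 0; 0 0 0 4 -35 0 0; 0 0 0 5 -45 0 0; 0 0 0 5 -45 0 0; 0 0 0 5 -45 0 0"}}

```text
time_s: 4.62
eef_pos: [0.4626, -0.13, 0.2418]
eef_rot: [-0.001, 0.999, 0.054, -0.001]
wrist_force: [0.9, -0.5, 0.1]
opening: 0.15
grasp_force: 58.7
```

{"op": "servo_tool", "data": {"commands": "0 0 0 5 -45 0 0; 0 0 0 5 -45 0 0; 0 0 0 5 -45 0 0; 0 0 0 5 -45 0 0; 0 0 0 5 -45 0 0"}}

```text
time_s: 5.25
eef_pos: [0.4625, 0.0958, 0.242]
eef_rot: [-0.0, 0.999, 0.055, -0.001]
wrist_force: [0.5, 0.4, -1.6]
opening: 0.153
grasp_force: 58.7
```

{"op": "servo_tool", "data": {"commands": "0 0 0 5 -45 0 0; 0 0 0 5 -45 0 0; 0 0 0 4 -40 0 0; 0 0 0 3 -25 0 0; 0 0 0 0 0 0 0"}}

```text
time_s: 5.88
eef_pos: [0.4624, 0.2512, 0.2418]
eef_rot: [0.0, 0.998, 0.056, -0.001]
wrist_force: [-0.1, -0.7, -1.6]
opening: 0.15
grasp_force: 58.7
```

```bash
python3 - <<'E'
from h import *
delta([.469,.291,.032],.108)
print(get_obs()["grasp_force"])
a=camera("side");b=camera("top");cv2.imwrite("pics/m.png",np.hstack([cv2.resize(a[164:384,150:390],(400,366)),cv2.resize(b[130:350,60:300],(400,366))]))
E
```

```text
pos [0.4624 0.2512 0.2418] rotvec [0.    0.003 0.004] mm [ 11.7 -38.9 209.8] mm in target axes [ 10.9 -38.9 209.8]
58.74147891998291
```

View pics/m.png

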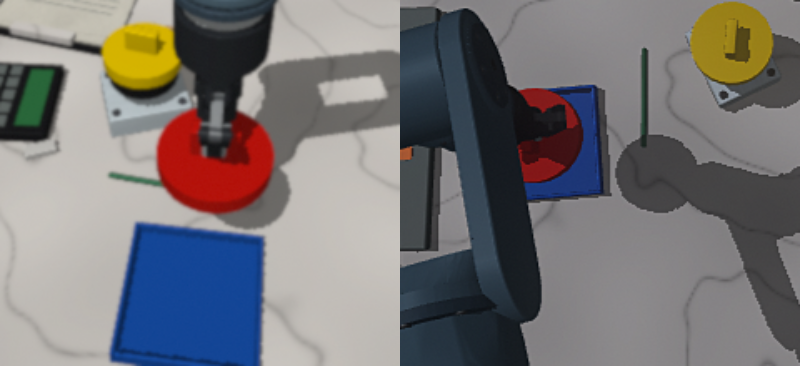

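```bash
python3 - <<'E'
from h import *
a=camera("side");c=calibration("side")
h=cv2.cvtColor(a,cv2.COLOR_BGR2HSV)
m=((h[...,0]>105)&(h[...,0]<128)&(h[...,1]>180)).astype(np.uint8);m[:280]=0
k=max(cv2.findContours(m,0,1)[0],key=cv2.contourArea)
q=cv2.approxPolyDP(cv2.convexHull(k),6,True)[:,0];P=np.array([onz(c,*p,.022) for p in q]);print(q,P,P.mean(0))
E
```

```text
[[232 299]
 [306 308]
 [304 383]
 [217 379]] [[0.55328123 0.2266413  0.022     ]
 [0.40106692 0.21615742 0.022     ]
 [0.3890977  0.35949783 0.022     ]
 [0.54018181 0.3833565  0.022     ]] [0.47090691 0.29641326 0.022     ]
```

{"op": "servo_tool", "data": {"commands": "0 0 0 12 -44 0 0; 0 0 0 0 0 20 0; 0 0 0 0 0 40 0; 0 0 0 0 0 40 0; 0 0 0 0 0 30 0"}}

```text
time_s: 6.65
eef_pos: [0.4708, 0.293, 0.1114]
eef_rot: [0.0, 0.999, 0.054, -0.001]
wrist_force: [-0.3, 0.3, -1.0]
opening: 0.151
grasp_force: 58.9
```

{"op": "servo_tool", "data": {"commands": "0 0 0 0 0 25 0; 0 0 0 0 0 15 0; 0 0 0 0 0 10 0; 0 0 0 0 0 8 0; 0 0 0 0 0 5 0"}}

```text
time_s: 7.28
eef_pos: [0.4719, 0.2946, 0.0504]
eef_rot: [-0.0, 0.999, 0.054, 0.0]
wrist_force: [0.0, -0.2, 0.3]
opening: 0.151
grasp_force: 58.9
```

```bash
python3 - <<'E'
from h import *
delta([.470,.296,.032],.108);o=get_obs();print(o["wrist_force"])
E
```

```text
pos [0.4719 0.2946 0.0504] rotvec [-0.    -0.001  0.001] mm [-1.8 -1.6 18.4] mm in target axes [-1.8 -1.6 18.4]
[ 0.03983031 -0.18334467  0.27789416]
```

{"op": "servo_tool", "data": {"commands": "0 0 0 -1 0 5 0; 0 0 0 0 0 4 0; 0 0 0 0 0 3 0; 0 0 0 0 0 2 0; 0 0 0 0 0 1 0"}}

```text
time_s: 7.9
eef_pos: [0.4706, 0.2944, 0.0352]
eef_rot: [-0.0, 0.999, 0.054, 0.0]
wrist_force: [-0.0, 0.1, -0.9]
opening: 0.15
grasp_force: 58.9
```

{"op": "servo_tool", "data": {"commands": "0 0 0 0 0 1 0; 0 0 0 0 0 1 0; 0 0 0 0 0 0 0"}}

```text
time_s: 8.28
eef_pos: [0.4705, 0.2944, 0.0332]
eef_rot: [0.0, 0.999, 0.054, -0.0]
wrist_force: [-0.5, -0.9, -0.6]
opening: 0.152
grasp_force: 58.9
```

{"op": "servo_tool", "data": {"commands": "0 0 0 0 0 0.7 0; 0 0 0 0 0 0.7 0; 0 0 0 0 0 0 0"}}

```text
time_s: 8.65
eef_pos: [0.4707, 0.2944, 0.033]
eef_rot: [0.0, 0.999, 0.054, 0.0]
wrist_force: [-3.7, -2.0, 10.1]
opening: 0.153
grasp_force: 60.5
```

{"op": "servo_tool", "data": {"commands": "0 0 0 0 0 0.5 0; 0 0 0 0 0 0 0"}}

```text
time_s: 8.9
eef_pos: [0.4707, 0.2945, 0.033]
eef_rot: [0.0, 0.999, 0.055, -0.0]
wrist_force: [-5.8, -3.2, 14.5]
opening: 0.152
grasp_force: 61.2
```

Contact is confirmed at 10–15 N, at the expected height. I ease off, then release gradually.

{"op": "servo_tool", "data": {"commands": "0 0 0 0 0 -1 0; 0 0 0 0 0 0 0.2; 0 0 0 0 0 0 0.3; 0 0 0 0 0 0 0.5; 0 0 0 0 0 0 0.7"}}

```text
time_s: 9.52
eef_pos: [0.4705, 0.2944, 0.0322]
eef_rot: [0.0, 0.999, 0.054, -0.0]
wrist_force: [-0.7, -0.1, -0.2]
opening: 0.693
grasp_force: 0.0
```

{"op": "servo_tool", "data": {"commands": "0 0 0 0 0 0 0.8; 0 0 0 0 0 0 0.8; 0 0 0 0 0 -10 0.8; 0 0 0 0 0 -20 0.8; 0 0 0 0 0 -30 0.8"}}

```text
time_s: 10.15
eef_pos: [0.47, 0.2942, 0.0929]
eef_rot: [0.0, 0.999, 0.054, -0.001]
wrist_force: [0.9, 0.7, 0.6]
opening: 0.795
grasp_force: 0.0
```

{"op": "servo_tool", "data": {"commands": "0 0 0 0 0 -40 0.8; 0 0 0 0 0 -40 0.8; 0 0 0 0 0 -40 0.8; 0 0 0 -30 0 -20 0.8; 0 0 0 0 0 0 0.8"}}

```text
time_s: 10.78
eef_pos: [0.4406, 0.2917, 0.2352]
eef_rot: [-0.001, 0.998, 0.055, 0.002]
wrist_force: [-0.0, -0.7, -0.4]
opening: 0.798
grasp_force: 0.0
```

```bash
python3 - <<'E'
from h import *
o=get_obs();print(o["time_s"],o["eef_pos"],o["wrist_force"],o["opening"])
a=camera("side");b=camera("wrist");cv2.imwrite("pics/f.png",np.hstack([cv2.resize(a[64:384,120:390],(400,474)),cv2.resize(b,(400,474))]))
E
```

```text
10.775 [0.44062697 0.29167478 0.23516877] [-0.03413884 -0.71824575 -0.36160322] 0.7979724303035608
```

View pics/f.png

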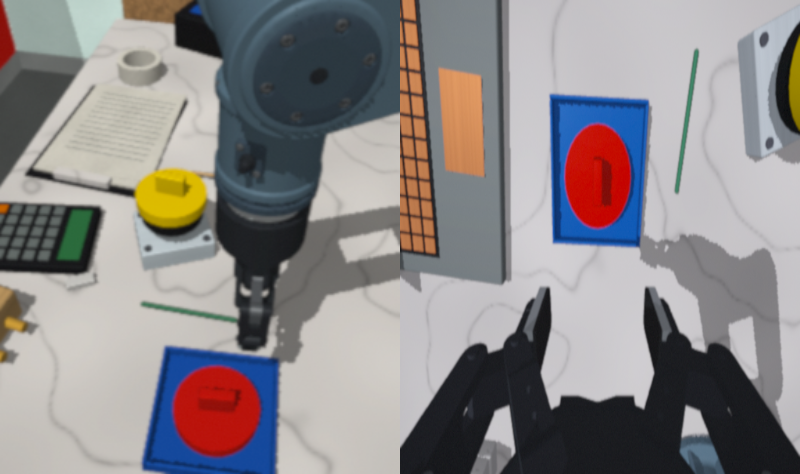

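The red cover lies flat in the middle of the tray, fin up, and the gripper is clear. The yellow cover hasn't been disturbed.

```bash
python3 -c "
from bench import *
print(hand_in())"
```

```text
the job is handed in; nothing more can be done
None
```

I lifted the red cover off its gauge and set it down flat in the blue tray, fin up; the camera views showed both gauges still in place and the yellow cover on, and I handed the job in at about 11 s (no verdict was returned).

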